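Seat the mirror plate on the three-ball mount

ROBOT

A 7-joint arm with a two-finger parallel gripper is mounted at the origin on a cart in front of the work surface, level with it; the furniture and walls round the work are solid. World frame = base frame: x ahead of the robot, y to its left, z up, the work surface at z = 0. Lengths are in m, angles in rad, forces in N, time in s.
With the tool pointing down it reaches from about 0.35 to 0.9 m from the base axis. Payload 7.2 kg.
Tool frame: the origin (TCP) lies at the very end of the fingers, on their centre line; the grasp point (between the pads) lies 19 mm behind it; z points along the fingers, y is the line along which they close (so a half turn about z gives the same grasp; the last joint's range is limited). The gripper opens to 85 mm and grips with 20 to 120 N. Pads are 22 mm wide; open, the fingers measure 114 mm over their backs; the gripper's body (76 mm by 85 mm) begins 54 mm behind the grasp point. The pads swing forward as they close: fully open they stand 13 mm farther back than shut.
Start: joints at [-1.337, 0.411, -0.013, 1.596, 0.006, 1.134, -0.082], TCP at [0.186, 0.597, 0.231] pointing down, gripper open.
Joint ranges: [-2.95, 2.95], [-0.29, 1.99], [-1.47, 1.44], [0.14, 2.54], [-1.03, 4.17], [0.13, 1.85], [-2.86, 2.86]. Speed limits (rad/s): [2.39, 2.39, 3.01, 3.01, 3.14, 3.14, 3.14].

INTERFACE

Orientations are given as [roll, pitch, yaw] about the fixed x, y, z axes, in that order (R = Rz(yaw) Ry(pitch) Rx(roll)).
In Python, from rig import status, imaging, robot gives the robot as it stands.
- The arm moves only by the tool carry_out, never from a script. Its argument "deltas" is a list of rows, each an object of numbers: "hand": the closure, from 0 (fully open) to 1 (shut); "dx", "dy", "dz": the shift along the tool's x, y, z in mm; "turn": the turn about the tool's z in degrees. In form: [{"hand": .., "dx": .., "dy": .., "dz": .., "turn": ..}, ...]. A call has 1 to 20 rows; each row is the pose to reach, as a shift and turn from the pose commanded when the call began, along the tool's axes at that moment; what a row does not reach only later rows make up. A row lasts 1/12 s, in which the tool goes at most 41.7 mm and 7.16 degrees, less where a joint would pass 70% of its speed; a pose out of reach is approached as far as the arm can. A call with a gripper value outside its range is refused whole. The fingers move at their own pace and stop on an object; the grip force is fixed at half the most. Time passes only in rows, so rows that repeat a pose let the fingers close. It gives the time, the measured TCP pose, the force, the opening and the grip force at its end, in the units of the state.
- status.observe(): the state, without advancing time (a new reading comes with each control period).
- imaging.camera(name): name is "side" or "top"; returns the picture (480x640x3 uint8, red, green, blue); there is no depth.
- imaging.camera_info(name): a dict with "fx", "fy", "cx", "cy" (pixels), "camera_from_world" (4x4, takes a point from world to camera coordinates). Camera axes: x right, y down, z forward; pixel columns grow to the right and rows downward; lengths in m; the calibration is good to about 2 mm. A picture is of the moment at which its call begins. camera_info takes no time and is no camera call.
- robot.close_job(): hands the job in; it is judged then, once.
The state is a dict: "time": time; "joint_positions": joint angles; "qd": joint speeds; "joint_torque": joint torques, N m; "position": TCP position; "eef_rot": TCP orientation; "force": force on the tool from outside, world axes, zero at the start; "ft_torque": the same for the moment, N m; "grip_width": finger opening in m; "finger_force": force on a finger pad.
Only numpy, scipy, OpenCV 4.12 (cv2) and the standard library are available. Lean on these libraries where they do the work, as an engineer would, in place of code of your own. Each camera call takes 0.05 s, during which the arm holds its last target. There are 200 camera calls.

TASK

Pick up the round mirror plate by its bar and set it on the three-ball mount of the phone camera tester, with its red mark toward the red mark of the mount. Keep it level and press it straight down until the three spring plungers snap over its rim and it lies fully home on the balls, and bed it in by pressing on the middle of its bar with about 22 N for half a second. Be gentle: never drop it or push with more than 30 N, and leave the other things on the bench alone; at the end the plate stays seated by itself.

Things in the scene. Friction and masses are not known exactly. Their poses are not given: they have to be found in the camera images.
- plate: Loose round aluminium mirror plate, 100 mm across, 53 mm high with its bar, 0.25 to 0.38 kg. Origin: centre of its underside; z up, x toward its red mark. Lowest 4.5 mm: three radial pairs of steel dowel pins (6 mm thick, axes 13 mm apart) at 0, 120, 240 degrees from x; each pair straddles a ball. Bevelled rim, radius 50 mm at z = 12 mm; flat top at z = 19.5 mm, two small mirrors.
- bar_top (a point): Centre of the top of the plate's upright black grip bar (red at its +x end), 53 mm above the plate's origin: the place to press. The bar stands on the plate's axis, 46 mm long along the plate's x, 14 mm wide along y, from z = 19.5 to 53 mm in the plate's frame.
- plate_mark (a point): Red mark on the plate's top, 41 mm from its axis along its x.
- base: Fixed round grey foot of the mount, 156 mm across. Origin: centre of its underside; z up, x toward the red mark. On it stands the grey head, 152 mm across, on a height screw that nothing measures: set anywhere up to 5 mm above or below mid height, so find the plate's seat by feel. Heights given for the mount are for mid height (head's top 28 mm up).
- seat (a point): Where the plate's origin lies when home, if the head is at mid height: on the mount's axis, 43.2 mm above its underside; really up to 6.5 mm higher or lower. Three 12 mm balls on the head, 32 mm from the axis at 0, 120, 240 degrees from the mount's x, carry the plate; each is set up to 1.5 mm higher or lower, so the seated plate may tilt by up to 3 degrees.
- base_mark (a point): Where the plate's red mark comes to lie when it is home (head at mid height): 41 mm from the mount's axis along its x, toward the red marks on the rims of head and foot.
- phone_black: Bystander: black phone lying flat, 71x145x9 mm, origin at the centre of its underside.
- phone_test: Bystander: phone with a black screen lying flat, 71x146x8 mm, origin at the centre of its underside.
- screw_box: Bystander: pale open screw box with compartments, 70x126x25 mm, origin at the centre of its underside.
- nose_0 (a point): Nose of one of the head's three sprung plungers, which point inward from dark posts at 60, 180, 300 degrees from the mount's x; at mid height 59 mm above the mount's underside (post tops 64 mm). The plate lands on the noses about 10 mm above home. A push of 10 to 20 N takes its rim past them, about 4 mm above home; then they pull it down onto the balls, where it is rigid.

How it is judged:
By the outcome, as a careful person would: the job done as asked, in the order asked, and still so for the second after the job is handed in, with the robot touching nothing.
It also fails if it takes over 54 s, if anything falls off the work surface, if the arm or the gripper's body presses on something with over 40 N, if the wrist force passes 120 N, or if a joint passes its speed limit or range.

## Working session

There is one attempt and no reset: what is moved stays moved. The work goes in short steps, Python scripts to look and compute and a tool call to move; the robot and the scene stay as the last step left them, time stands still between calls to the robot, and variables do not carry over. Pictures are saved under pics/ and viewed, at most 10 in all, crops included, and the job is handed in when it is done.

Besides the shell and the picture viewer there is one more tool, called after "Request:" by a JSON object that holds its "op" and its "data", one argument or row to a line. carry_out: Moves the arm, as the interface text tells. Its arguments: {"type":"object","properties":{"deltas":{"type":"array"}},"required":["deltas"]}

```bash
mkdir -p pics; ls
python3 - <<'E'
from rig import status, imaging, robot
import cv2, json
s=status.observe(); print(s)
for n in("top","side"):
    im=imaging.camera(n); cv2.imwrite(f"pics/{n}0.png",im[:,:,::-1]); print(n,imaging.camera_info(n))
E
```

```text
pics
{'time': 0.0, 'joint_positions': array([-1.33718706,  0.41192094, -0.01273442,  1.59705398,  0.00560381,
        1.13428223, -0.08220924]), 'qd': array([-0.00075973, -0.00045814,  0.00036086, -0.00102262, -0.00028188,
       -0.00073191,  0.00063291]), 'joint_torque': array([-5.97593134e-04, -6.00635004e+01,  6.81998301e-01, -2.99412256e+01,
        1.37805945e-02,  1.07465926e-02,  1.89445404e-05]), 'position': array([0.18566073, 0.59626695, 0.23043577]), 'eef_rot': array([-3.13996752e+00,  1.09930293e-04,  2.83982108e+00]), 'force': array([-0.40542449, -0.02237865, -0.81702492]), 'ft_torque': array([-0.01014437,  0.05302836, -0.00818211]), 'finger_force': 0.0, 'grip_width': 0.08543113030383823}
top {'fx': 530.4797301498377, 'fy': 530.4797301498377, 'cx': 316.7933907102122, 'cy': 245.10520583932026, 'camera_from_world': array([[-0.04207061, -0.99910647,  0.0040396 ,  0.04623298],
       [-0.97535899,  0.04019355, -0.21693159,  0.59283151],
       [ 0.21657539, -0.01306651, -0.97617845,  1.14866874],
       [ 0.        ,  0.        ,  0.        ,  1.        ]])}
side {'fx': 458.8396770978049, 'fy': 458.8396770978049, 'cx': 310.33643050796917, 'cy': 237.82736986931147, 'camera_from_world': array([[-0.98127796, -0.19183878, -0.01707172,  0.56381805],
       [-0.07765835,  0.47522508, -0.87643043,  0.08959074],
       [ 0.17624626, -0.85869611, -0.48122578,  0.85517891],
       [ 0.        ,  0.        ,  0.        ,  1.        ]])}
```

View pics/top0.png

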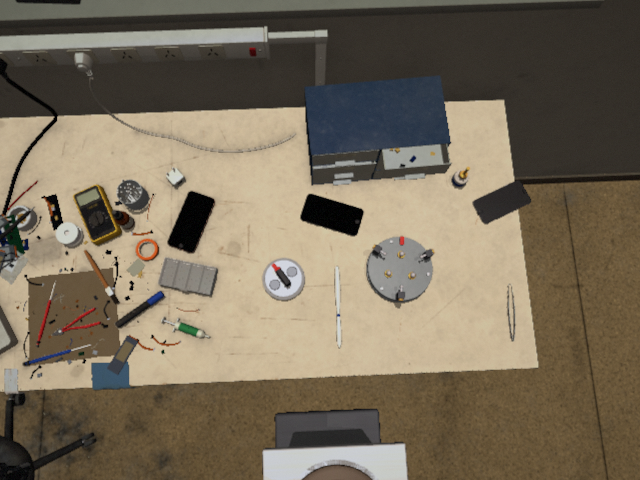

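View pics/side0.png

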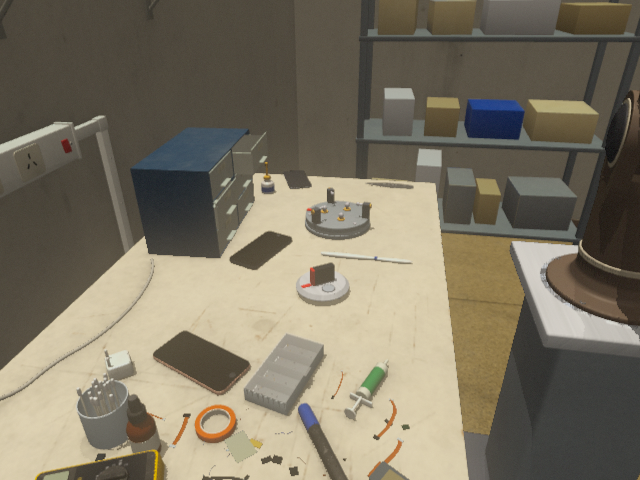

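The top view shows the plate at (284,279), its bar running from the red end at (275,268) to about (290,288). The mount is at (400,268) with its red mark at (402,240) and posts near (379,251), (427,255) and (401,294). In the side view the plate is at (322,285) and the mount at (338,217).

```bash
cat > h.py <<'E'
import numpy as np, cv2
from rig import status, imaging, robot
def ray(n,px,z):
    c=imaging.camera_info(n);T=c["camera_from_world"];R=T[:3,:3];o=-R.T@T[:3,3]
    d=R.T@np.array([(px[0]-c["cx"])/c["fx"],(px[1]-c["cy"])/c["fy"],1]);return o+d*(z-o[2])/d[2]
def proj(n,p):
    c=imaging.camera_info(n);q=c["camera_from_world"]@np.append(p,1)
    return np.array([c["fx"]*q[0]/q[2]+c["cx"],c["fy"]*q[1]/q[2]+c["cy"]])
def comps(mask,off,amin=4):
    n,l,st,ce=cv2.connectedComponentsWithStats(mask.astype(np.uint8))
    return [(st[i,4],ce[i]+off) for i in range(1,n) if st[i,4]>=amin]
def reds(im): 
    h=cv2.cvtColor(im,cv2.COLOR_RGB2HSV); return ((h[...,0]<8)|(h[...,0]>172))&(h[...,1]>130)&(h[...,2]>90)
E
python3 - <<'E'
from h import *
t=cv2.imread("pics/top0.png")[:,:,::-1]; s=cv2.imread("pics/side0.png")[:,:,::-1]
for nm,im,b in(("top plate",t,(255,250,315,310)),("top mount",t,(355,225,445,310)),("side plate",s,(285,255,360,310)),("side mount",s,(295,180,380,245))):
    c=im[b[1]:b[3],b[0]:b[2]]; print(nm,"red",comps(reds(c),b[:2],3)); print(" dark",comps(c.max(2)<75,b[:2],12))
    hs=cv2.cvtColor(np.ascontiguousarray(c),cv2.COLOR_RGB2HSV)
    if 'mount' in nm: print(" brass",comps((hs[...,0]>12)&(hs[...,0]<30)&(hs[...,1]>110),b[:2],3))
# disc outlines by low saturation
for b,z,n in(((255,250,315,310),.012,'plate'),((355,225,445,310),.025,'mount')):
    c=np.ascontiguousarray(t[b[1]:b[3],b[0]:b[2]]);hs=cv2.cvtColor(c,cv2.COLOR_RGB2HSV)
    m=(hs[...,1]<28).astype(np.uint8)
    m=cv2.morphologyEx(m,cv2.MORPH_CLOSE,np.ones((5,5)))
    k=max(cv2.findContours(m,cv2.RETR_EXTERNAL,cv2.CHAIN_APPROX_NONE)[0],key=cv2.contourArea)
    e=cv2.fitEllipse(cv2.convexHull(k)); ctr=np.array(e[0])+b[:2]; print(n,ctr,e[1:],ray("top",ctr,z), 'radius', np.array(e[1])/2*1.1/530)
    # diagnostics
v=np.hstack([cv2.resize(t[245:315,250:320],(400,400)),cv2.resize(t[225:315,355:445],(400,400))])
cv2.imwrite("pics/z1.png",v[:,:,::-1])
E
```

```text
top plate red [(np.int32(27), array([275.40740741, 267.22222222]))]
 dark [(np.int32(112), array([283.19642857, 277.86607143]))]
top mount red [(np.int32(31), array([401.4516129 , 240.38709677]))]
 dark [(np.int32(34), array([356.35294118, 228.67647059])), (np.int32(45), array([376.33333333, 253.35555556])), (np.int32(34), array([426.94117647, 257.73529412])), (np.int32(103), array([387.66990291, 295.15533981]))]
 brass [(np.int32(7), array([374., 246.])), (np.int32(5), array([432.6, 250.8])), (np.int32(14), array([399.85714286, 255.42857143])), (np.int32(15), array([387.06666667, 274.53333333])), (np.int32(14), array([410.42857143, 276.21428571])), (np.int32(12), array([400.16666667, 299.08333333]))]
side plate red [(np.int32(16), array([311.8125, 269.625 ])), (np.int32(21), array([306.0952381 , 285.33333333]))]
 dark []
side mount red [(np.int32(8), array([308.625, 209.25 ]))]
 dark []
 brass [(np.int32(6), array([369.66666667, 205.5       ])), (np.int32(18), array([346.55555556, 208.83333333])), (np.int32(13), array([312.38461538, 211.38461538])), (np.int32(17), array([323.76470588, 211.17647059])), (np.int32(19), array([340.47368421, 218.63157895]))]
plate [283.2659874  278.62957001] ((40.965091705322266, 41.414161682128906), 49.537479400634766) [0.52839628 0.10314903 0.012     ] radius [0.04251094 0.04297696]
mount [400.00753784 268.66309738] ((64.02084350585938, 68.59864807128906), 72.23314666748047) [ 0.53858025 -0.17148515  0.025     ] radius [0.06643672 0.07118728]
```

View pics/z1.png

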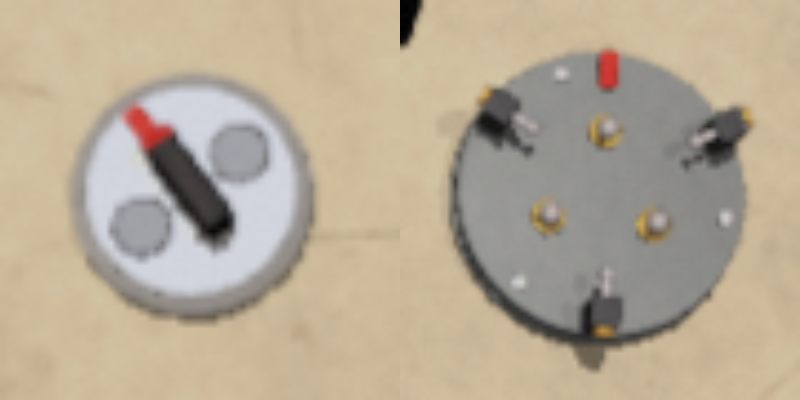

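```bash
cat >> h.py <<'E'
def tri(a,b):
    f=lambda z: ray("top",a,z)[:2]-ray("side",b,z)[:2]
    from scipy.optimize import minimize_scalar
    r=minimize_scalar(lambda z:np.sum(f(z)**2),bounds=(-.05,.3),method='bounded')
    return (ray("top",a,r.x)+ray("side",b,r.x))/2, np.sqrt(r.fun)
E
python3 - <<'E'
from h import *
np.set_printoptions(precision=4,suppress=True)
t=cv2.imread("pics/top0.png")[:,:,::-1]; s=cv2.imread("pics/side0.png")[:,:,::-1]
b0,b1,b2=(399.857,255.43),(387.067,274.53),(410.43,276.216)
P=[ray("top",b,.03) for b in(b0,b1,b2)];C=np.mean(P,0)
print("mount ctr",C,"radii",[np.linalg.norm(p-C) for p in P]); 
for p,a in zip(P,(0,120,240)): print(" yaw est",(np.degrees(np.arctan2(*(p-C)[1::-1]))-a)%360)
S=[(346.556,208.83),(323.765,211.176),(340.474,218.632)]
Q=[min(((tri(p,q)) for q in S),key=lambda r:r[1]) for p in(b0,b1,b2)]; print("balls tri",Q,"red mark",ray("top",(401.45,240.39),.028),tri((401.45,240.39),(308.6,209.25)))
# plate
b=(255,250,315,310);c=np.ascontiguousarray(t[b[1]:b[3],b[0]:b[2]]);g=cv2.cvtColor(c,cv2.COLOR_RGB2HSV)
m=((g[...,2]>195)&(g[...,1]<35)).astype(np.uint8)
k=max(cv2.findContours(m,cv2.RETR_EXTERNAL,cv2.CHAIN_APPROX_NONE)[0],key=cv2.contourArea)
e=cv2.fitEllipse(cv2.convexHull(k));ct=np.array(e[0])+b[:2];pc=ray("top",ct,.0195);print("white top",ct,e[1],"->",pc)
mk=ray("side",(306.1,285.33),.0195);print("mark(side)",mk,np.linalg.norm(mk-pc),np.degrees(np.arctan2(*(mk-pc)[1::-1])))
bm=((c.max(2)<90)|reds(c)).astype(np.uint8);ys,xs=np.nonzero(bm)
l=cv2.fitLine(np.c_[xs,ys].astype(np.float32),cv2.DIST_L2,0,.01,.01).ravel();p=l[2:]+b[:2]
u=ray("top",p+10*l[:2],.036)-ray("top",p-10*l[:2],.036);print("bar dir",np.degrees(np.arctan2(u[1],u[0])),"mean",p)
print("red", [ (np.array(q)) for q in (proj("top",pc+[0,0,.0335]),)])
d=status.observe();print(np.degrees(d["eef_rot"]))
E
```

```text
mount ctr [ 0.5378 -0.1686  0.03  ] radii [np.float64(0.03168724441153979), np.float64(0.03170532234405053), np.float64(0.03126487790546941)]
 yaw est 352.52202640554725
 yaw est 353.4204804829858
 yaw est 353.00007341172494
balls tri [(array([ 0.5722, -0.1724,  0.0301]), np.float64(0.006070611330310095)), (array([ 0.5188, -0.1356,  0.0575]), np.float64(0.003963008921775956)), (array([ 0.5212, -0.1934,  0.0303]), np.float64(0.004541751230047457))] red mark [ 0.6056 -0.1795  0.028 ] (array([ 0.6092, -0.1789,  0.0295]), np.float64(0.007955218713302495))
white top [283.0162 278.0412] (35.41938018798828, 36.21332931518555) -> [0.5286 0.1033 0.0195]
mark(side) [0.5584 0.1216 0.0195] 0.03493619123068836 31.647458601099814
bar dir -145.860525572682 mean [281.8618 275.8553]
red [array([282.1627, 275.7455])]
[-179.9154    0.01    162.7079]
```

```bash
cat >> h.py <<'E'
def delta(x,y,z,yaw):
    d=status.observe();w=d["eef_rot"][2];v=np.array([x,y,z])-d["position"]
    c,s=np.cos(w),np.sin(w)
    print("dx %.1f dy %.1f dz %.1f turn %.1f"%(1e3*(c*v[0]+s*v[1]),1e3*(s*v[0]-c*v[1]),-1e3*v[2],-((yaw-np.degrees(w)+180)%360-180)))
E
python3 -c "
from h import *
delta(.5286,.1033,.11,-146.5)"
```

```text
dx -473.9 dy -368.8 dz 120.5 turn -50.8
```

Request:
{"op": "carry_out", "data": {
  "deltas": [
    {"hand": 0,"dx": -474,"dy": -369,"dz": 0,"turn": -51},
    {"hand": 0,"dx": -474,"dy": -369,"dz": 0,"turn": -51},
    {"hand": 0,"dx": -474,"dy": -369,"dz": 0,"turn": -51},
    {"hand": 0,"dx": -474,"dy": -369,"dz": 0,"turn": -51},
    {"hand": 0,"dx": -474,"dy": -369,"dz": 0,"turn": -51},
    {"hand": 0,"dx": -474,"dy": -369,"dz": 40,"turn": -51},
    {"hand": 0,"dx": -474,"dy": -369,"dz": 80,"turn": -51},
    {"hand": 0,"dx": -474,"dy": -369,"dz": 120,"turn": -51},
    {"hand": 0,"dx": -474,"dy": -369,"dz": 120,"turn": -51},
    {"hand": 0,"dx": -474,"dy": -369,"dz": 120,"turn": -51},
    {"hand": 0,"dx": -474,"dy": -369,"dz": 120,"turn": -51},
    {"hand": 0,"dx": -474,"dy": -369,"dz": 120,"turn": -51},
    {"hand": 0,"dx": -474,"dy": -369,"dz": 120,"turn": -51},
    {"hand": 0,"dx": -474,"dy": -369,"dz": 120,"turn": -51},
    {"hand": 0,"dx": -474,"dy": -369,"dz": 120,"turn": -51},
    {"hand": 0,"dx": -474,"dy": -369,"dz": 120,"turn": -51},
    {"hand": 0,"dx": -474,"dy": -369,"dz": 120,"turn": -51},
    {"hand": 0,"dx": -474,"dy": -369,"dz": 120,"turn": -51}
  ]
}}

```text
time: 1.6
position: [0.5281, 0.1037, 0.1109]
eef_rot: [3.141, -0.001, -2.554]
force: [0.3, 0.1, -0.1]
grip_width: 0.0853
finger_force: 0.0
```

Run:
```python
from h import *
delta(.5286,.1033,.11,-146.5)
s=imaging.camera("side");t=imaging.camera("top")
p=status.observe()["position"];print(p,proj("side",p),proj("top",p))
v=np.hstack([cv2.resize(s[190:310,260:380],(400,400)),cv2.resize(t[220:320,240:340],(400,400))])
cv2.imwrite("pics/z2.png",v[:,:,::-1])
```

```text
dx -0.1 dy -0.6 dz 0.9 turn 0.2
[0.52803498 0.10541872 0.1115681 ] [323.77061078 238.34118379] [279.58443478 271.72368769]
```

View pics/z2.png

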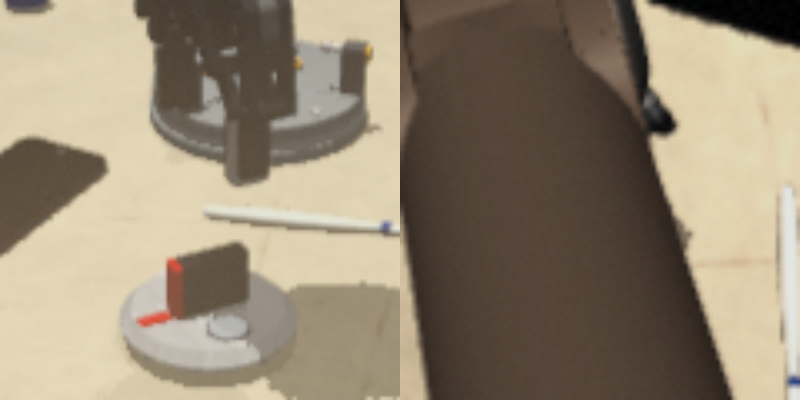

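The side crop shows the near fingertip bottom at about (334,244). The bar's top face is centred near (322.7,265), and the red mark is at (305.5,286). The arm hides the plate in the top view.

Run:
```python
from h import *
p=status.observe()["position"]
for o in(.043,.05,.057): print(proj("side",p+[-.55*o,.83*o,.013]))
print("bar top side",ray("side",(322.7,265),.053))
print("plate ctr proj side for top est: bartop",proj("side",[.5286,.1033,.053]),"mark",proj("side",[.5286+.041*np.cos(.585),.1033+.041*np.sin(.585),.0195]))
s=imaging.camera("side")
b=(285,255,360,315);c=np.ascontiguousarray(s[b[1]:b[3],b[0]:b[2]]);g=cv2.cvtColor(c,cv2.COLOR_RGB2HSV)
m=((g[...,1]<30)&(g[...,2]>120)).astype(np.uint8)
k=max(cv2.findContours(m,cv2.RETR_EXTERNAL,cv2.CHAIN_APPROX_NONE)[0],key=cv2.contourArea);x=cv2.convexHull(k).reshape(-1,2)+b[:2]
print("rim left/right cols",x[:,0].min(),x[:,0].max(),"bottom",x[:,1].max())
a=np.linspace(0,2*np.pi,200);r=np.array([proj("side",[.5286+.05*np.cos(q),.1033+.05*np.sin(q),.012]) for q in a]);print("pred",r[:,0].min(),r[:,0].max(),r[:,1].max())
```

```text
[334.19942712 242.82144956]
[335.99172009 244.71288955]
[337.81104236 246.63285408]
bar top side [0.53105344 0.10032204 0.053     ]
plate ctr proj side for top est: bartop [323.75437559 265.98066776] mark [303.25192658 286.43181665]
rim left/right cols 296 343 bottom 300
pred 296.9536931322752 350.78404652203136 300.80824397526123
```

Request:
{"op": "carry_out", "data": {
  "deltas": [
    {"hand": 0,"dx": 0,"dy": 0,"dz": 25,"turn": 0},
    {"hand": 0,"dx": 0,"dy": 0,"dz": 50,"turn": 0},
    {"hand": 0,"dx": 0,"dy": 0,"dz": 70,"turn": 0},
    {"hand": 0,"dx": 0,"dy": 0,"dz": 80,"turn": 0},
    {"hand": 0,"dx": 0,"dy": 0,"dz": 84,"turn": 0},
    {"hand": 0,"dx": 0,"dy": 0,"dz": 84,"turn": 0},
    {"hand": 0,"dx": 0,"dy": 0,"dz": 84,"turn": 0}
  ]
}}

```text
time: 2.33
position: [0.5292, 0.1042, 0.0282]
eef_rot: [-3.141, 0.001, -2.553]
force: [0.3, 0.3, 0.6]
grip_width: 0.0853
finger_force: 0.0
```

Request:
{"op": "carry_out", "data": {
  "deltas": [
    {"hand": 0.5,"dz": 0},
    {"hand": 0.6,"dz": 0},
    {"hand": 0.7,"dz": 0},
    {"hand": 0.75,"dz": 0},
    {"hand": 0.8,"dz": 0},
    {"hand": 0.85,"dz": 0},
    {"hand": 0.9,"dz": 0},
    {"hand": 1,"dz": 0},
    {"hand": 1,"dz": 0},
    {"hand": 1,"dz": 0},
    {"hand": 1,"dz": 0},
    {"hand": 1,"dz": 0}
  ]
}}

```text
schema error: expected keys hand, dx, dy, dz, turn
```

Request:
{"op": "carry_out", "data": {
  "deltas": [
    {"hand": 0.5,"dx": 0,"dy": 0,"dz": 1,"turn": 0},
    {"hand": 0.6,"dx": 0,"dy": 0,"dz": 1,"turn": 0},
    {"hand": 0.7,"dx": 0,"dy": 0,"dz": 1,"turn": 0},
    {"hand": 0.75,"dx": 0,"dy": 0,"dz": 1,"turn": 0},
    {"hand": 0.8,"dx": 0,"dy": 0,"dz": 1,"turn": 0},
    {"hand": 0.85,"dx": 0,"dy": 0,"dz": 1,"turn": 0},
    {"hand": 0.9,"dx": 0,"dy": 0,"dz": 1,"turn": 0},
    {"hand": 1,"dx": 0,"dy": 0,"dz": 1,"turn": 0},
    {"hand": 1,"dx": 0,"dy": 0,"dz": 1,"turn": 0},
    {"hand": 1,"dx": 0,"dy": 0,"dz": 1,"turn": 0},
    {"hand": 1,"dx": 0,"dy": 0,"dz": 1,"turn": 0}
  ]
}}

```text
time: 3.25
position: [0.529, 0.1033, 0.0267]
eef_rot: [-3.141, 0.0, -2.554]
force: [-0.6, -1.6, 5.5]
grip_width: 0.0129
finger_force: 59.1
```

Request:
{"op": "carry_out", "data": {
  "deltas": [
    {"hand": 1,"dx": 0,"dy": 0,"dz": -5,"turn": 0},
    {"hand": 1,"dx": 0,"dy": 0,"dz": -20,"turn": 0},
    {"hand": 1,"dx": 0,"dy": 0,"dz": -45,"turn": 0},
    {"hand": 1,"dx": 0,"dy": 0,"dz": -70,"turn": 0},
    {"hand": 1,"dx": 0,"dy": 0,"dz": -95,"turn": 0},
    {"hand": 1,"dx": 0,"dy": 0,"dz": -115,"turn": 0},
    {"hand": 1,"dx": 0,"dy": 0,"dz": -123,"turn": 0},
    {"hand": 1,"dx": 0,"dy": 0,"dz": -123,"turn": 0},
    {"hand": 1,"dx": 0,"dy": 0,"dz": -123,"turn": 0}
  ]
}}

```text
time: 4.0
position: [0.5282, 0.1036, 0.1486]
eef_rot: [3.141, -0.001, -2.553]
force: [-0.7, 0.1, -2.8]
grip_width: 0.0132
finger_force: 58.6
```

Run:
```python
from h import *
print(status.observe()["position"],status.observe()["force"],status.observe()["grip_width"])
delta(.538,-.169,.15,173)
```

```text
[0.52817635 0.10359067 0.14861218] [-0.67144006  0.07380777 -2.78153363] 0.013231388486812313
dx 143.2 dy -232.2 dz -1.4 turn 40.7
```

Request:
{"op": "carry_out", "data": {
  "deltas": [
    {"hand": 1,"dx": 10,"dy": -16,"dz": 0,"turn": 3},
    {"hand": 1,"dx": 24,"dy": -39,"dz": 0,"turn": 7},
    {"hand": 1,"dx": 40,"dy": -65,"dz": 0,"turn": 12},
    {"hand": 1,"dx": 56,"dy": -91,"dz": 0,"turn": 17},
    {"hand": 1,"dx": 72,"dy": -117,"dz": 0,"turn": 22},
    {"hand": 1,"dx": 88,"dy": -143,"dz": 0,"turn": 27},
    {"hand": 1,"dx": 104,"dy": -169,"dz": 0,"turn": 31},
    {"hand": 1,"dx": 120,"dy": -195,"dz": 0,"turn": 35},
    {"hand": 1,"dx": 133,"dy": -216,"dz": 0,"turn": 38},
    {"hand": 1,"dx": 140,"dy": -227,"dz": 0,"turn": 40},
    {"hand": 1,"dx": 143,"dy": -232,"dz": 0,"turn": 40.7},
    {"hand": 1,"dx": 143,"dy": -232,"dz": 0,"turn": 40.7},
    {"hand": 1,"dx": 143,"dy": -232,"dz": 0,"turn": 40.7}
  ]
}}

```text
time: 5.08
position: [0.5382, -0.1673, 0.1484]
eef_rot: [3.141, -0.002, 3.022]
force: [-0.1, 1.1, -2.9]
grip_width: 0.013
finger_force: 58.7
```

Run:
```python
from h import *
delta(.538,-.169,.15,173)
s=imaging.camera("side");t=imaging.camera("top");cv2.imwrite("pics/s3.png",s[:,:,::-1]);cv2.imwrite("pics/t3.png",t[:,:,::-1])
p=status.observe()["position"];print(p)
u=np.array([np.cos(-.122),np.sin(-.122),0])
print("pred mark side/top",proj("side",p+.041*u-[0,0,.007]),proj("top",p+.041*u-[0,0,.007]), "origin rim ctr",proj("side",p-[0,0,.0148]))
v=np.hstack([cv2.resize(s[140:250,285:395],(400,400)),cv2.resize(t[200:310,350:460],(400,400))])
cv2.imwrite("pics/z3.png",v[:,:,::-1])
```

```text
dx 0.0 dy -1.7 dz -1.6 turn 0.1
[ 0.5385648  -0.1666694   0.14883774]
pred mark side/top [321.8082629  166.42548437] [407.20695695 240.52551888] origin rim ctr [339.33817239 171.40717646]
```

View pics/z3.png

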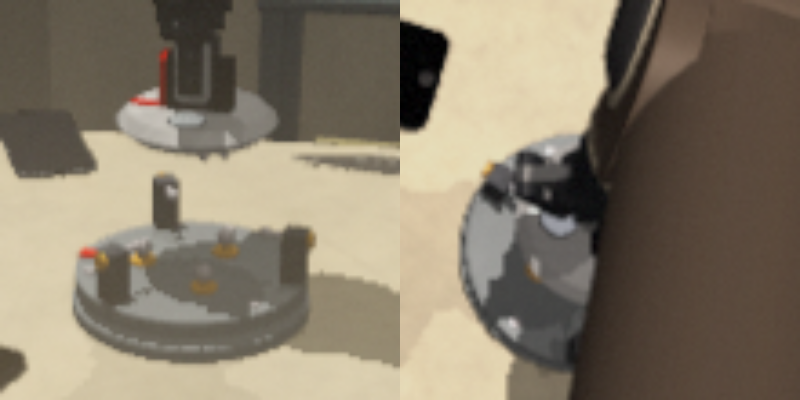

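The side crop shows the plate held level with its red mark to the left. The plate rim is centred at column ~339.4, and the head below it at ~338.2. In the top view the arm covers half the mount.

Run:
```python
from h import *
s=cv2.imread("pics/s3.png")[:,:,::-1];s0=cv2.imread("pics/side0.png")[:,:,::-1]
p=status.observe()["position"]
def ext(c,r): 
    a=np.linspace(0,2*np.pi,400);q=np.array([proj("side",np.array(c)+[r*np.cos(k),r*np.sin(k),0]) for k in a]);return q[:,0].min(),q[:,0].max(),q[:,1].max(),q[:,1].min()
print("pred plate",ext(p-[0,0,.0148],.05),"pred head top",ext([.538,-.169,.028],.076),"foot",ext([.538,-.169,0.0],.078))
g=lambda im:cv2.cvtColor(np.ascontiguousarray(im),cv2.COLOR_RGB2HSV)
for nm,im,rows in(("plate",s,range(165,176)),("mount",s0,range(212,230,2))):
    h=g(im).astype(int)
    for r in rows: 
        m=(h[r,295:385,1]<45)&(h[r,295:385,2]>90) if nm=="plate" else (h[r,295:385,1]<40)
        w=np.nonzero(m)[0]+295; print(nm,r,w.min() if len(w) else None,w.max() if len(w) else None,len(w))
# held red mark
print(comps(reds(np.ascontiguousarray(s[140:200,300:360])),(300,140),3))
```

```text
pred plate (np.float64(317.0358780273778), np.float64(361.7637718978829), np.float64(179.67074897323909), np.float64(163.8181442605287)) pred head top (np.float64(306.8784505208682), np.float64(371.6012681681048), np.float64(228.58512785332366), np.float64(200.40787652440292)) foot (np.float64(306.2833857456155), np.float64(371.8946182396819), np.float64(240.0870347563869), np.float64(210.1961592386363))
plate 165 324 354 13
plate 166 325 356 13
plate 167 334 357 16
plate 168 319 358 11
plate 169 318 359 23
plate 170 318 360 35
plate 171 317 360 44
plate 172 317 361 45
plate 173 317 361 45
plate 174 317 360 44
plate 175 318 360 43
mount 212 306 362 40
mount 214 306 361 47
mount 216 306 361 47
mount 218 306 366 45
mount 220 305 367 48
mount 222 305 365 50
mount 224 305 368 54
mount 226 306 368 48
mount 228 308 366 35
[(np.int32(34), array([328.26470588, 161.79411765]))]
```

Request:
{"op": "carry_out", "data": {
  "deltas": [
    {"hand": 1,"dx": 0,"dy": -1.5,"dz": 10,"turn": 0},
    {"hand": 1,"dx": 0,"dy": -1.5,"dz": 25,"turn": 0},
    {"hand": 1,"dx": 0,"dy": -1.5,"dz": 40,"turn": 0},
    {"hand": 1,"dx": 0,"dy": -1.5,"dz": 50,"turn": 0},
    {"hand": 1,"dx": 0,"dy": -1.5,"dz": 54,"turn": 0},
    {"hand": 1,"dx": 0,"dy": -1.5,"dz": 56,"turn": 0},
    {"hand": 1,"dx": 0,"dy": -1.5,"dz": 56,"turn": 0},
    {"hand": 1,"dx": 0,"dy": -1.5,"dz": 56,"turn": 0}
  ]
}}

```text
time: 5.85
position: [0.5387, -0.1704, 0.0937]
eef_rot: [-3.142, 0.001, 3.02]
force: [-0.1, -0.7, -2.6]
grip_width: 0.0125
finger_force: 58.7
```

Request:
{"op": "carry_out", "data": {
  "deltas": [
    {"hand": 1,"dx": 0,"dy": 0,"dz": 1,"turn": 0},
    {"hand": 1,"dx": 0,"dy": 0,"dz": 2,"turn": 0},
    {"hand": 1,"dx": 0,"dy": 0,"dz": 3,"turn": 0},
    {"hand": 1,"dx": 0,"dy": 0,"dz": 4,"turn": 0},
    {"hand": 1,"dx": 0,"dy": 0,"dz": 4,"turn": 0}
  ]
}}

```text
time: 6.27
position: [0.5382, -0.1703, 0.0892]
eef_rot: [3.142, -0.0, 3.02]
force: [0.2, -0.6, -2.4]
grip_width: 0.0128
finger_force: 58.7
```

Run:
```python
from h import *
delta(.5385,-.1688,.09,173)
s=imaging.camera("side");delta(.5385,-.1688,.09,173);imaging.camera("side");delta(.5385,-.1688,.09,173)
v=cv2.resize(s[140:250,285:395],(600,600))
cv2.imwrite("pics/z4.png",v[:,:,::-1])
```

```text
dx -0.1 dy 1.5 dz -0.8 turn 0.0
dx -0.1 dy 1.5 dz -0.8 turn 0.0
dx -0.0 dy 1.5 dz -0.7 turn 0.0
```

View pics/z4.png

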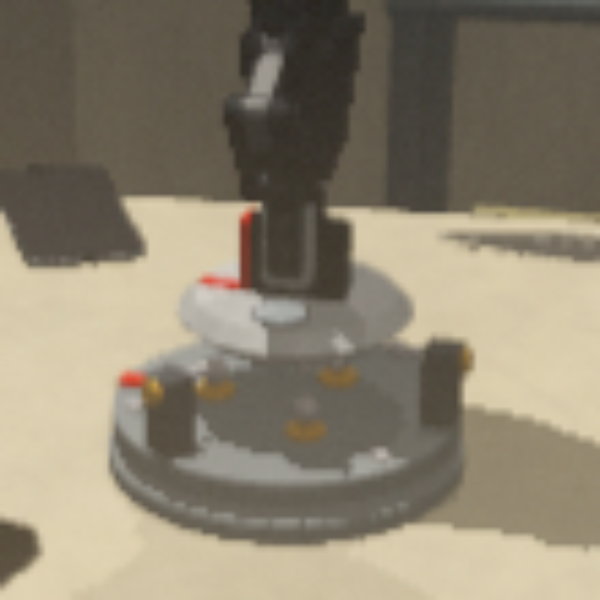

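The side crop shows the plate level and still above the posts. Its rim centre is about 1.6 px right of the head's centre, so I shift it slightly toward +x.

Request:
{"op": "carry_out", "data": {
  "deltas": [
    {"hand": 1,"dx": -1.5,"dy": 1.2,"dz": 0,"turn": 0},
    {"hand": 1,"dx": -1.5,"dy": 1.2,"dz": 1,"turn": 0},
    {"hand": 1,"dx": -1.5,"dy": 1.2,"dz": 2,"turn": 0},
    {"hand": 1,"dx": -1.5,"dy": 1.2,"dz": 3,"turn": 0},
    {"hand": 1,"dx": -1.5,"dy": 1.2,"dz": 3,"turn": 0}
  ]
}}

```text
time: 6.78
position: [0.5397, -0.1692, 0.086]
eef_rot: [3.142, -0.0, 3.02]
force: [0.1, -0.8, -2.7]
grip_width: 0.0129
finger_force: 58.7
```

Request:
{"op": "carry_out", "data": {
  "deltas": [
    {"hand": 1,"dx": 0,"dy": 0,"dz": 0.7,"turn": 0},
    {"hand": 1,"dx": 0,"dy": 0,"dz": 1.4,"turn": 0},
    {"hand": 1,"dx": 0,"dy": 0,"dz": 2,"turn": 0},
    {"hand": 1,"dx": 0,"dy": 0,"dz": 2,"turn": 0}
  ]
}}

```text
time: 7.12
position: [0.5398, -0.1693, 0.0841]
eef_rot: [3.142, -0.0, 3.02]
force: [0.1, 0.4, -2.6]
grip_width: 0.0131
finger_force: 58.7
```

Request:
{"op": "carry_out", "data": {
  "deltas": [
    {"hand": 1,"dx": 0,"dy": 0,"dz": 0.7,"turn": 0},
    {"hand": 1,"dx": 0,"dy": 0,"dz": 1.4,"turn": 0},
    {"hand": 1,"dx": 0,"dy": 0,"dz": 2,"turn": 0},
    {"hand": 1,"dx": 0,"dy": 0,"dz": 2,"turn": 0}
  ]
}}

```text
time: 7.45
position: [0.5402, -0.1695, 0.0825]
eef_rot: [-3.141, 0.001, 3.019]
force: [-0.1, -0.7, -1.8]
grip_width: 0.0132
finger_force: 59.1
```

Request:
{"op": "carry_out", "data": {
  "deltas": [
    {"hand": 1,"dx": 0,"dy": 0,"dz": 0.7,"turn": 0},
    {"hand": 1,"dx": 0,"dy": 0,"dz": 1.4,"turn": 0},
    {"hand": 1,"dx": 0,"dy": 0,"dz": 2,"turn": 0},
    {"hand": 1,"dx": 0,"dy": 0,"dz": 2,"turn": 0}
  ]
}}

```text
time: 7.78
position: [0.5408, -0.1698, 0.0809]
eef_rot: [-3.141, 0.002, 3.019]
force: [1.3, -1.6, 3.9]
grip_width: 0.0126
finger_force: 59.6
```

Request:
{"op": "carry_out", "data": {
  "deltas": [
    {"hand": 1,"dx": 0,"dy": 0,"dz": 0.5,"turn": 0},
    {"hand": 1,"dx": 0,"dy": 0,"dz": 1,"turn": 0},
    {"hand": 1,"dx": 0,"dy": 0,"dz": 1,"turn": 0}
  ]
}}

```text
time: 8.03
position: [0.5412, -0.17, 0.0803]
eef_rot: [-3.141, 0.003, 3.019]
force: [1.9, -2.5, 5.1]
grip_width: 0.0132
finger_force: 59.9
```

Request:
{"op": "carry_out", "data": {
  "deltas": [
    {"hand": 1,"dx": -1.6,"dy": -0.8,"dz": 0,"turn": 0},
    {"hand": 1,"dx": -1.6,"dy": -0.8,"dz": 0.5,"turn": 0},
    {"hand": 1,"dx": -1.6,"dy": -0.8,"dz": 1,"turn": 0},
    {"hand": 1,"dx": -1.6,"dy": -0.8,"dz": 1,"turn": 0}
  ]
}}

```text
time: 8.37
position: [0.543, -0.1711, 0.0794]
eef_rot: [-3.141, 0.004, 3.019]
force: [1.5, -1.4, 6.4]
grip_width: 0.0129
finger_force: 60.0
```

Request:
{"op": "carry_out", "data": {
  "deltas": [
    {"hand": 1,"dx": 0,"dy": 0,"dz": 0.5,"turn": 0},
    {"hand": 1,"dx": 0,"dy": 0,"dz": 1,"turn": 0},
    {"hand": 1,"dx": 0,"dy": 0,"dz": 1,"turn": 0}
  ]
}}

```text
time: 8.62
position: [0.5427, -0.171, 0.0783]
eef_rot: [-3.141, 0.003, 3.019]
force: [0.2, -2.0, 6.7]
grip_width: 0.0131
finger_force: 60.2
```

Request:
{"op": "carry_out", "data": {
  "deltas": [
    {"hand": 1,"dx": 0,"dy": -0.7,"dz": 0.5,"turn": 0},
    {"hand": 1,"dx": 0,"dy": -0.7,"dz": 1,"turn": 0},
    {"hand": 1,"dx": 0,"dy": -0.7,"dz": 1.5,"turn": 0},
    {"hand": 1,"dx": 0,"dy": -0.7,"dz": 1.5,"turn": 0}
  ]
}}

```text
time: 8.95
position: [0.5419, -0.171, 0.0762]
eef_rot: [3.141, 0.001, 3.02]
force: [0.4, -1.0, 1.2]
grip_width: 0.0128
finger_force: 59.4
```

Request:
{"op": "carry_out", "data": {
  "deltas": [
    {"hand": 1,"dx": 0,"dy": 0,"dz": 0.5,"turn": 0},
    {"hand": 1,"dx": 0,"dy": 0,"dz": 1,"turn": 0},
    {"hand": 1,"dx": 0,"dy": 0,"dz": 1,"turn": 0}
  ]
}}

```text
time: 9.2
position: [0.541, -0.1708, 0.0743]
eef_rot: [3.142, -0.001, 3.02]
force: [1.2, -0.8, -2.8]
grip_width: 0.0134
finger_force: 58.7
```

Request:
{"op": "carry_out", "data": {
  "deltas": [
    {"hand": 1,"dx": 0,"dy": 0,"dz": 0.5,"turn": 0},
    {"hand": 1,"dx": 0,"dy": 0,"dz": 1,"turn": 0},
    {"hand": 1,"dx": 0,"dy": 0,"dz": 1,"turn": 0}
  ]
}}

```text
time: 9.45
position: [0.5405, -0.1707, 0.0729]
eef_rot: [3.141, -0.002, 3.02]
force: [0.8, -0.3, -8.2]
grip_width: 0.013
finger_force: 58.4
```

Request:
{"op": "carry_out", "data": {
  "deltas": [
    {"hand": 1,"dx": 0,"dy": 0,"dz": 0.5,"turn": 0},
    {"hand": 1,"dx": 0,"dy": 0,"dz": 1,"turn": 0},
    {"hand": 1,"dx": 0,"dy": 0,"dz": 1,"turn": 0}
  ]
}}

```text
time: 9.7
position: [0.5408, -0.1708, 0.0723]
eef_rot: [3.141, -0.001, 3.02]
force: [0.0, -0.2, -6.5]
grip_width: 0.0128
finger_force: 58.4
```

Request:
{"op": "carry_out", "data": {
  "deltas": [
    {"hand": 1,"dx": 0,"dy": 0,"dz": 0.5,"turn": 0},
    {"hand": 1,"dx": 0,"dy": 0,"dz": 1,"turn": 0},
    {"hand": 1,"dx": 0,"dy": 0,"dz": 1,"turn": 0}
  ]
}}

```text
time: 9.95
position: [0.5414, -0.1711, 0.0717]
eef_rot: [-3.141, 0.0, 3.02]
force: [0.4, -0.3, -6.0]
grip_width: 0.013
finger_force: 58.5
```

Request:
{"op": "carry_out", "data": {
  "deltas": [
    {"hand": 1,"dx": 0,"dy": 0,"dz": 0.5,"turn": 0},
    {"hand": 1,"dx": 0,"dy": 0,"dz": 1,"turn": 0},
    {"hand": 1,"dx": 0,"dy": 0,"dz": 1,"turn": 0}
  ]
}}

```text
time: 10.2
position: [0.542, -0.1714, 0.071]
eef_rot: [-3.141, 0.002, 3.02]
force: [1.3, -2.0, -5.4]
grip_width: 0.0128
finger_force: 58.7
```

Request:
{"op": "carry_out", "data": {
  "deltas": [
    {"hand": 1,"dx": 0,"dy": 0,"dz": 0.5,"turn": 0},
    {"hand": 1,"dx": 0,"dy": 0,"dz": 1,"turn": 0},
    {"hand": 1,"dx": 0,"dy": 0,"dz": 1,"turn": 0}
  ]
}}

```text
time: 10.45
position: [0.5424, -0.1716, 0.0702]
eef_rot: [-3.141, 0.002, 3.02]
force: [3.3, -2.6, -4.0]
grip_width: 0.0129
finger_force: 59.0
```

Request:
{"op": "carry_out", "data": {
  "deltas": [
    {"hand": 1,"dx": 0,"dy": 0,"dz": 0.5,"turn": 0},
    {"hand": 1,"dx": 0,"dy": 0,"dz": 1,"turn": 0},
    {"hand": 1,"dx": 0,"dy": 0,"dz": 1,"turn": 0}
  ]
}}

```text
time: 10.7
position: [0.5425, -0.1719, 0.0698]
eef_rot: [-3.141, 0.003, 3.019]
force: [3.7, -3.9, 4.0]
grip_width: 0.0127
finger_force: 60.0
```

Request:
{"op": "carry_out", "data": {
  "deltas": [
    {"hand": 1,"dx": -0.6,"dy": -0.5,"dz": 0,"turn": 0},
    {"hand": 1,"dx": -1.2,"dy": -1.0,"dz": 0.5,"turn": 0},
    {"hand": 1,"dx": -1.2,"dy": -1.0,"dz": 1,"turn": 0},
    {"hand": 1,"dx": -1.2,"dy": -1.0,"dz": 1,"turn": 0}
  ]
}}

```text
time: 11.03
position: [0.5428, -0.1727, 0.0692]
eef_rot: [-3.142, 0.001, 3.019]
force: [-0.2, -2.5, 12.4]
grip_width: 0.0134
finger_force: 61.4
```

Request:
{"op": "carry_out", "data": {
  "deltas": [
    {"hand": 1,"dx": 0,"dy": -0.5,"dz": -0.5,"turn": 0},
    {"hand": 1,"dx": 0,"dy": -0.5,"dz": -1,"turn": 0},
    {"hand": 0.9,"dx": 0,"dy": -0.5,"dz": -1,"turn": 0},
    {"hand": 0.8,"dx": 0,"dy": -0.5,"dz": -1,"turn": 0},
    {"hand": 0.7,"dx": 0,"dy": -0.5,"dz": -1,"turn": 0},
    {"hand": 0.55,"dx": 0,"dy": -0.5,"dz": -1,"turn": 0},
    {"hand": 0.55,"dx": 0,"dy": -0.5,"dz": -1,"turn": 0},
    {"hand": 0.55,"dx": 0,"dy": -0.5,"dz": -1,"turn": 0},
    {"hand": 0.55,"dx": 0,"dy": -0.5,"dz": -1,"turn": 0}
  ]
}}

```text
time: 11.78
position: [0.5421, -0.1724, 0.0685]
eef_rot: [3.141, -0.001, 3.02]
force: [-0.2, 0.0, 0.0]
grip_width: 0.0384
finger_force: 0.0
```

Request:
{"op": "carry_out", "data": {
  "deltas": [
    {"hand": 0.55,"dx": 0,"dy": 0,"dz": -10,"turn": 0},
    {"hand": 0.55,"dx": 0,"dy": 0,"dz": -25,"turn": 0},
    {"hand": 0.55,"dx": 0,"dy": 0,"dz": -45,"turn": 0},
    {"hand": 0.55,"dx": 0,"dy": 0,"dz": -60,"turn": 0},
    {"hand": 1,"dx": 0,"dy": 0,"dz": -65,"turn": 0},
    {"hand": 1,"dx": 0,"dy": 0,"dz": -65,"turn": 0},
    {"hand": 1,"dx": 0,"dy": 0,"dz": -65,"turn": 0},
    {"hand": 1,"dx": 0,"dy": 0,"dz": -65,"turn": 0},
    {"hand": 1,"dx": 0,"dy": 0,"dz": -65,"turn": 0},
    {"hand": 1,"dx": 0,"dy": 0,"dz": -65,"turn": 0}
  ]
}}

```text
time: 12.62
position: [0.5418, -0.1725, 0.1329]
eef_rot: [3.142, -0.002, 3.02]
force: [-0.2, 0.6, -0.1]
grip_width: -0.0
finger_force: 0.0
```

Run:
```python
from h import *
d=status.observe();print(d["position"],d["force"],d["grip_width"],d["eef_rot"])
s=imaging.camera("side");t=imaging.camera("top")
print("mark now",comps(reds(np.ascontiguousarray(s[180:240,295:380])),(295,180),3))
v=np.hstack([cv2.resize(s[140:250,285:395],(400,400)),cv2.resize(t[200:310,350:460],(400,400))])
cv2.imwrite("pics/z5.png",v[:,:,::-1])
```

```text
[ 0.54180717 -0.17247069  0.13290049] [-0.22005249  0.62281817 -0.14963402] -3.340724357444843e-05 [ 3.14154599e+00 -1.64449916e-03  3.01957837e+00]
mark now [(np.int32(16), array([327.6875, 190.5625])), (np.int32(9), array([324., 199.])), (np.int32(8), array([308.625, 209.25 ]))]
```

View pics/z5.png

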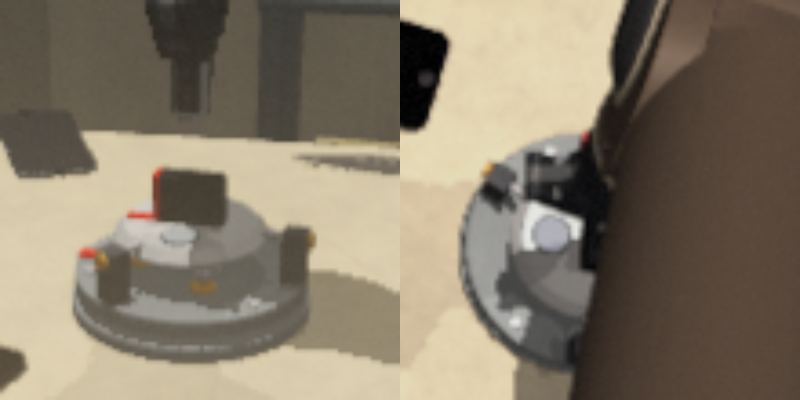

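The side crop shows the plate sitting low between the posts, its mark toward the mount's mark, tilted a little, with the closed fingers above the bar. Next I press on the bar's middle.

Request:
{"op": "carry_out", "data": {
  "deltas": [
    {"hand": 1,"dx": 0,"dy": 0,"dz": 12,"turn": 0},
    {"hand": 1,"dx": 0,"dy": 0,"dz": 24,"turn": 0},
    {"hand": 1,"dx": 0,"dy": 0,"dz": 31,"turn": 0},
    {"hand": 1,"dx": 0,"dy": 0,"dz": 34,"turn": 0},
    {"hand": 1,"dx": 0,"dy": 0,"dz": 34,"turn": 0}
  ]
}}

```text
time: 13.13
position: [0.5414, -0.1724, 0.0982]
eef_rot: [3.142, -0.003, 3.02]
force: [-0.2, -0.0, -0.5]
grip_width: 0.0004
finger_force: 0.0
```

Request:
{"op": "carry_out", "data": {
  "deltas": [
    {"hand": 1,"dx": 0,"dy": 0,"dz": 0.6,"turn": 0},
    {"hand": 1,"dx": 0,"dy": 0,"dz": 1.2,"turn": 0},
    {"hand": 1,"dx": 0,"dy": 0,"dz": 2,"turn": 0},
    {"hand": 1,"dx": 0,"dy": 0,"dz": 2,"turn": 0}
  ]
}}

```text
time: 13.47
position: [0.5425, -0.1727, 0.098]
eef_rot: [3.142, 0.001, 3.02]
force: [0.0, 0.5, 0.1]
grip_width: 0.0001
finger_force: 0.0
```

Request:
{"op": "carry_out", "data": {
  "deltas": [
    {"hand": 1,"dx": 0,"dy": 0,"dz": 0.5,"turn": 0},
    {"hand": 1,"dx": 0,"dy": 0,"dz": 1.0,"turn": 0},
    {"hand": 1,"dx": 0,"dy": 0,"dz": 1.5,"turn": 0},
    {"hand": 1,"dx": 0,"dy": 0,"dz": 1.5,"turn": 0}
  ]
}}

```text
time: 13.8
position: [0.5423, -0.1726, 0.0962]
eef_rot: [3.142, -0.0, 3.02]
force: [-0.0, 0.4, 0.4]
grip_width: -0.0002
finger_force: 0.0
```

Request:
{"op": "carry_out", "data": {
  "deltas": [
    {"hand": 1,"dx": 0,"dy": 0,"dz": 0.5,"turn": 0},
    {"hand": 1,"dx": 0,"dy": 0,"dz": 1.0,"turn": 0},
    {"hand": 1,"dx": 0,"dy": 0,"dz": 1.5,"turn": 0},
    {"hand": 1,"dx": 0,"dy": 0,"dz": 1.5,"turn": 0}
  ]
}}

```text
time: 14.13
position: [0.5426, -0.1727, 0.0955]
eef_rot: [3.141, 0.001, 3.02]
force: [-2.0, 0.4, 7.1]
grip_width: 0.0002
finger_force: 3.6
```

Request:
{"op": "carry_out", "data": {
  "deltas": [
    {"hand": 1,"dx": 0,"dy": 0,"dz": 0.5,"turn": 0},
    {"hand": 1,"dx": 0,"dy": 0,"dz": 1.0,"turn": 0},
    {"hand": 1,"dx": 0,"dy": 0,"dz": 1.0,"turn": 0}
  ]
}}

```text
time: 14.38
position: [0.5428, -0.1727, 0.0953]
eef_rot: [3.141, 0.001, 3.019]
force: [-3.4, 0.0, 14.4]
grip_width: -0.0001
finger_force: 7.1
```

Request:
{"op": "carry_out", "data": {
  "deltas": [
    {"hand": 1,"dx": 0,"dy": 0,"dz": 0.4,"turn": 0},
    {"hand": 1,"dx": 0,"dy": 0,"dz": 0.8,"turn": 0},
    {"hand": 1,"dx": 0,"dy": 0,"dz": 0.8,"turn": 0}
  ]
}}

```text
time: 14.63
position: [0.543, -0.1727, 0.0952]
eef_rot: [3.141, 0.002, 3.019]
force: [-5.8, 2.7, 20.1]
grip_width: 0.0001
finger_force: 10.1
```

Request:
{"op": "carry_out", "data": {
  "deltas": [
    {"hand": 1,"dx": 0,"dy": 0,"dz": 0.3,"turn": 0},
    {"hand": 1,"dx": 0,"dy": 0,"dz": 0.3,"turn": 0},
    {"hand": 1,"dx": 0,"dy": 0,"dz": 0.3,"turn": 0}
  ]
}}

```text
time: 14.88
position: [0.5431, -0.1727, 0.0951]
eef_rot: [3.141, 0.002, 3.019]
force: [-6.9, 2.6, 23.6]
grip_width: -0.0003
finger_force: 11.2
```

Request:
{"op": "carry_out", "data": {
  "deltas": [
    {"hand": 1,"dx": 0,"dy": 0,"dz": 0,"turn": 0},
    {"hand": 1,"dx": 0,"dy": 0,"dz": 0,"turn": 0},
    {"hand": 1,"dx": 0,"dy": 0,"dz": 0,"turn": 0},
    {"hand": 1,"dx": 0,"dy": 0,"dz": 0,"turn": 0},
    {"hand": 1,"dx": 0,"dy": 0,"dz": 0,"turn": 0},
    {"hand": 1,"dx": 0,"dy": 0,"dz": 0,"turn": 0},
    {"hand": 1,"dx": 0,"dy": 0,"dz": 0,"turn": 0}
  ]
}}

```text
time: 15.47
position: [0.5431, -0.1727, 0.0951]
eef_rot: [3.141, 0.002, 3.019]
force: [-6.1, 2.4, 22.5]
grip_width: 0.0003
finger_force: 11.2
```

Request:
{"op": "carry_out", "data": {
  "deltas": [
    {"hand": 1,"dx": 0,"dy": 0,"dz": -1.5,"turn": 0},
    {"hand": 1,"dx": 0,"dy": 0,"dz": -3.5,"turn": 0},
    {"hand": 1,"dx": 0,"dy": 0,"dz": -10,"turn": 0},
    {"hand": 1,"dx": 0,"dy": 0,"dz": -30,"turn": 0},
    {"hand": 1,"dx": 0,"dy": 0,"dz": -60,"turn": 0},
    {"hand": 1,"dx": 0,"dy": 30,"dz": -90,"turn": 0},
    {"hand": 1,"dx": 0,"dy": 70,"dz": -110,"turn": 0},
    {"hand": 1,"dx": 0,"dy": 110,"dz": -120,"turn": 0},
    {"hand": 1,"dx": 0,"dy": 150,"dz": -120,"turn": 0},
    {"hand": 1,"dx": 0,"dy": 190,"dz": -120,"turn": 0},
    {"hand": 1,"dx": 0,"dy": 230,"dz": -120,"turn": 0},
    {"hand": 1,"dx": 0,"dy": 270,"dz": -120,"turn": 0},
    {"hand": 1,"dx": 0,"dy": 270,"dz": -120,"turn": 0},
    {"hand": 1,"dx": 0,"dy": 270,"dz": -120,"turn": 0}
  ]
}}

```text
time: 16.63
position: [0.5749, 0.0988, 0.2124]
eef_rot: [3.141, -0.001, 3.025]
force: [-0.0, -1.7, -0.5]
grip_width: -0.0001
finger_force: 0.0
```

Run:
```python
from h import *
d=status.observe();print(d["position"],d["force"])
s=imaging.camera("side");t=imaging.camera("top")
v=np.hstack([cv2.resize(s[160:250,290:380],(400,400)),cv2.resize(t[220:310,355:445],(400,400))])
cv2.imwrite("pics/z6.png",v[:,:,::-1])
u=np.array([np.cos(-.122),np.sin(-.122),0]);c=np.array([.5425,-.172,.0425])
for e in(.023,-.023): print("level bar top end side",(proj("side",c+e*u+[0,0,.053])-[290,160])*400/90)
```

```text
[0.57490307 0.09875864 0.21236329] [-0.02697795 -1.66002704 -0.51781068]
level bar top end side [169.2936112  112.73020549]
level bar top end side [255.50971979 121.96332424]
```

View pics/z6.png

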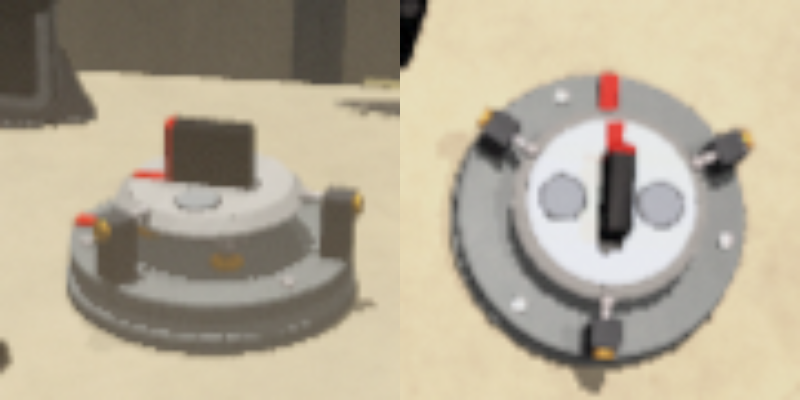

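The top crop shows the plate centred between the three noses, with its red mark in line with the mount's. The side crop shows it nearly level, with its rim under the noses. The force trace agrees: it pulled down after the snap and was rigid at 22.5 N.

```bash
python3 -c "
from rig import robot
print(robot.close_job())"
```

```text
the job is handed in; nothing more can be done
None
```

I handed the job in at about 17 s: the plate snapped past the plungers, was pressed at about 22 to 24 N for over half a second, and stays seated by itself, red marks aligned. I read forces only at the end of each move, and all were under 30 N.

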